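# Lock a spring channel nut into the repair bench's slotted rail

## Robot

A 6-joint arm with a two-finger parallel gripper is mounted at the origin on the work surface. World frame = base frame: x ahead of the robot, y to its left, z up, the work surface at z = 0. Lengths are in m, angles in degrees, forces in N, time in s.
With the tool pointing down it reaches from about 0.25 to 0.725 m from the base axis. Payload 9.7 kg.
Tool frame: the origin (TCP) lies midway between the tips of the shut fingers; the grasp point (between the pads) lies 19 mm behind it (bot.pinch_z is the distance from the TCP to the grasp point, in m); z points along the fingers, y is the line along which they close (so a half turn about z gives the same grasp; the last joint's range is limited). The gripper opens to 85 mm and grips with 20 to 120 N. Pads are 22 mm wide; open, the fingers measure 114 mm over their backs; the gripper's body (76 mm by 85 mm) begins 54 mm behind the grasp point. The pads swing forward as they close: fully open they stand 13 mm farther back than shut.
Start: joints at [68.64, 4.979, 10.078, 95.1, 0, 90], TCP at [0.2, 0.512, 0.231] pointing down, gripper open.
Joint ranges: [-179.16, 179.16], [-48.56, 103.87], [-65.8, 70.77], [-126.05, 130.52], [-82.76, 87.17], [-180, 180]. Speed limits (degrees/s): [127.2, 127.2, 147.25, 180, 180, 180].

## Interface

Orientations are given as [roll, pitch, yaw] about the fixed x, y, z axes, in that order (R = Rz(yaw) Ry(pitch) Rx(roll)).
In Python, from workcell import sensors, camera, camera_params, ticket, bot gives the robot as it stands.
- The arm moves only by the shell command python3 -m jog 'ROWS' [FORCE]. ROWS is JSON, a list that holds one entry, the list of rows, each a list of 5 numbers: the shift along the world's x, y, z in units of 50 mm (1.0 is 50 mm), then the turn about the world's z in units of 5 degrees (1.0 is 5 degrees), then the opening, from 0 (shut) to 1 (fully open). In form: [[[tx, ty, tz, yaw, grip], ...]]. A call has 1 to 8 rows; each row shifts and turns the commanded pose from where the row before left it; what a row does not reach is not made up. A row lasts 1/10 s, in which the tool goes at most 50 mm and 8.59 degrees, less where a joint would pass 70% of its speed; a pose out of reach is approached as far as the arm can. A call is refused whole if a number of a shift passes 1 or a number of a turn 1, either way. A call with a gripper value outside its range is refused whole. The fingers move at their own pace and stop on an object; FORCE is the grip in N (left out, the last holds). Time passes only in rows, so rows that do not move let the fingers close. It gives the time, the measured TCP pose, the force, the opening and the grip force at its end, in the units of the state.
- sensors.get_obs(): the state, without advancing time (a new reading comes with each control period).
- camera(name): name is "side" or "top" or "wrist"; returns the picture (480x640x3 uint8, blue, green, red); there is no depth.
- camera_params(name): a dict with "fx", "fy", "cx", "cy" (pixels), "T" (4x4, takes a point from camera to world coordinates); the wrist camera has in their place "tool_from_camera" (4x4, takes a point from camera to tool coordinates, whose origin is the TCP and whose axes are the flange's). Camera axes: x right, y down, z forward; pixel columns grow to the right and rows downward; lengths in m; the calibration is good to about 2 mm. A picture is of the moment at which its call begins: read the wrist's pose just before it. camera_params takes no time and is no camera call.
- ticket.job_done(): hands the job in; it is judged then, once.
The state is a dict: "time": time; "q": joint angles; "qd": joint speeds; "joint_efforts": joint torques, N m; "ee_pos": TCP position; "tcp_rot": TCP orientation; "wrist_force": force on the tool from outside, world axes, zero at the start; "torque": the same for the moment, N m; "opening": finger opening in m; "grasp_force": force on a finger pad.
Only numpy, scipy, OpenCV 4.12 (cv2) and the standard library are available. Lean on these libraries where they do the work, as an engineer would, in place of code of your own. Each camera call takes 0.05 s, during which the arm holds its last target. There are 200 camera calls.

## Task

Fit the loose spring channel nut into the slotted rail on the bench: lower it lengthwise into an open part of the slot well away from the stop plate, press it down against its spring, give it a quarter turn clockwise (seen from above) and let it rise so that its grooves catch both lips. Then, with it locked, slide it along the rail up against the stop plate, press it home there with about 10 N for a moment, and let go, leaving it locked there. Work by feel: never force the nut with more than about 20 N against the rail or the stop, and leave the other things on the bench alone.

Things in the scene. Friction and masses are not known exactly. Their poses are not given: they have to be found in the camera images.
- nut_grip (a point): Loose spring channel nut standing upright on the bench: steel nut plate, 12 mm round stem, flat black grip on top. This point: centre of the grip, which is 30 mm long (x), 12 mm thick (y: pinch it across y), 24 mm high; 46 mm above the plate's underside, 62 mm above the bench at the start. z up. Half a turn about z gives the same shape. About 0.1 kg.
- nut_plate (a point): Middle of the underside of the nut's plate, 34 mm long (x, as the grip), 19 mm wide (y), 8 mm thick. Two grooves along y in its top, 5.5 mm wide, 3 mm deep, middles 12.25 mm either side of the axis. Corners (+x,-y) and (-x,+y) are clipped: inside the channel it turns only clockwise from above, and comes against the side walls some 6 degrees after the quarter turn.
- nut_foot (a point): Middle of the underside of the nut's sprung foot, a plate 26 x 16 x 3 mm under the nut plate on a coil spring. Free, it is 16 mm below the nut plate's underside. It gives way up to 10 mm: 2.4 N at first and 0.8 N more for each mm, then it is solid. In the rail it stands on the channel's floor.
- rail: Slotted rail: steel C channel fixed on the bench, open upward, 320 mm long (y), 41 mm wide (x), 30 mm high; origin: centre of its underside. The 22 mm wide slot runs along the whole top at x = 0. Its lips are turned down: each 2.5 mm thick (|x| 11 to 13.5 mm), from z = 30 down to z = 22 mm. Fixed; edges are square.
- rail_slot (a point): Middle of the slot at the rail's top face, 30 mm above the bench, half-way along; axes as the rail's. Grip-centre heights over the bench: foot touches floor 65 mm; nut free to turn below the lips under 60 mm; foot solid at 55 mm; locked with the lips in the grooves 63 mm, held up by about 4 N of spring.
- rail_floor (a point): Middle of the channel's inner floor, 3 mm above the bench; inside, the channel is 36 mm wide (wall to wall). Axes as the rail's.
- stop_mid (a point): Stop: dark steel plate with one bolt, fixed in the rail nearer its +y end, 41 mm across, 20 mm along the rail (y); its block fills the slot down to 12 mm over the bench. Rigid. This point: middle of its upper face, 34 mm over the bench (bolt head 3 mm more); axes as the rail's. The open slot lies on its -y side. Locked crosswise, the nut meets it with axis 19.5 mm from here.
- spray: Bystander: blue cleaner bottle with white cap, 44 mm diameter, 130 mm high, upright; origin under its middle.
- tape: Bystander: reel of yellow tape lying flat, 72 mm diameter, 22 mm high; origin under its middle.
- driver: Bystander: screwdriver lying on the bench, 170 mm long along its x.
- caddy: Bystander: flat aluminium drive caddy, 100 x 130 x 9 mm; origin under its middle.

How it is judged:
By the outcome, as a careful person would: the job done as asked, in the order asked, and still so for the second after the job is handed in, with the robot touching nothing.
It also fails if it takes over 72 s, if anything falls off the work surface, if the arm or the gripper's body presses on something with over 40 N, if the wrist force passes 120 N, or if a joint passes its speed limit or range.

## Working session

There is one attempt and no reset: what is moved stays moved. The work goes in short steps, Python scripts to look and compute and a shell command to move; the robot and the scene stay as the last step left them, time stands still between calls to the robot, and variables do not carry over. Pictures are saved under pics/ and viewed, at most 10 in all, crops included, and the job is handed in when it is done.

```bash
ls; mkdir -p pics
python3 - <<'E'
from workcell import sensors,camera,camera_params,bot
import cv2,numpy as np
o=sensors.get_obs();print(o['time'],o['ee_pos'],o['tcp_rot'],o['opening'],o['wrist_force'],bot.pinch_z)
for n in('top','side'):
    cv2.imwrite(f'pics/{n}0.png',camera(n));p=camera_params(n);print({k:np.round(v,4).tolist() if k=='T' else v for k,v in p.items()})
E
```

```text
pics
0.0 [0.20024911 0.51198899 0.23056628] [-1.79921271e+02  4.88237356e-04  1.58636903e+02] 0.0852014118671675 [ 0.52107593 -0.38094459 -0.76118665] 0.0187
{'fx': 595.6627515116046, 'fy': 595.6627515116046, 'cx': 327.0233866656202, 'cy': 238.9478184026149, 'T': [[-0.0187, -0.9987, 0.0485, 0.5555], [-0.9998, 0.019, 0.0069, 0.0583], [-0.0078, -0.0483, -0.9988, 1.0601], [0.0, 0.0, 0.0, 1.0]]}
{'fx': 457.7756706314696, 'fy': 457.7756706314696, 'cx': 317.0833295431269, 'cy': 235.9293782597009, 'T': [[-0.994, -0.0575, 0.0927, 0.5241], [-0.109, 0.5531, -0.826, 0.6725], [-0.0038, -0.8311, -0.556, 0.4943], [0.0, 0.0, 0.0, 1.0]]}
```

View pics/top0.png

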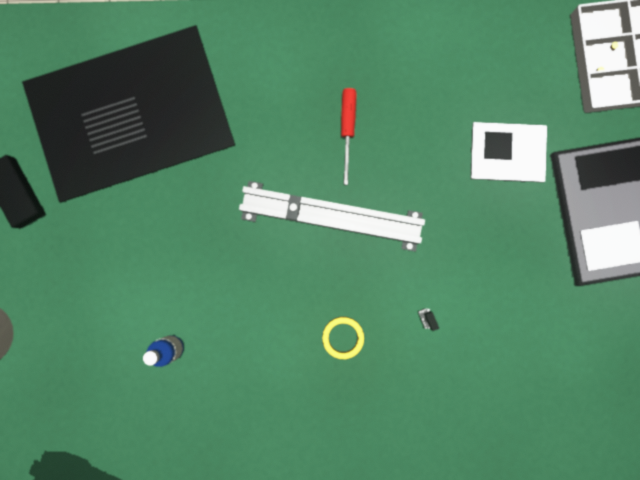

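View pics/side0.png

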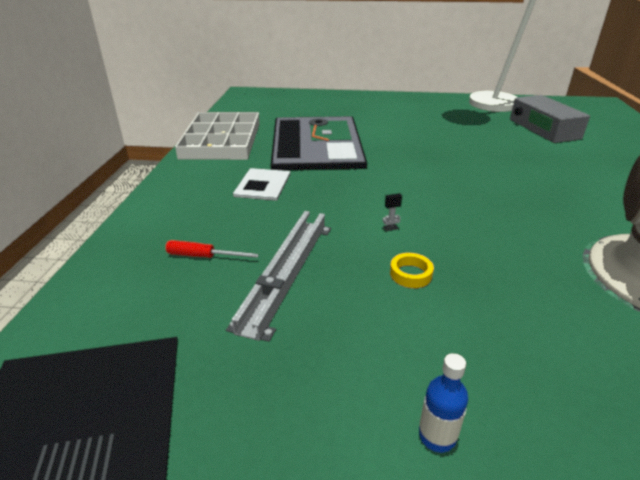

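The top view shows the rail from about (242,198) to (423,232), with the stop at (293,207). The nut's black grip is at (430,320), the tape at (343,338) and the driver at (348,135). The side view shows the nut at (393,202) and the stop at (269,284).

```bash
cat > h.py <<'E'
import cv2,numpy as np
from workcell import sensors,camera,camera_params,bot
def ray(n,u,v,z):
    p=camera_params(n);T=np.array(p['T']);d=T[:3,:3]@[(u-p['cx'])/p['fx'],(v-p['cy'])/p['fy'],1]
    return T[:3,3]+d*(z-T[2,3])/d[2]
def rects(m,off,amin):
    out=[]
    for c in cv2.findContours(m,cv2.RETR_EXTERNAL,cv2.CHAIN_APPROX_NONE)[0]:
        if cv2.contourArea(c)>amin: out.append((cv2.contourArea(c),cv2.boxPoints(cv2.minAreaRect(c))+off))
    return out
E
python3 - <<'E'
from h import *
im=cv2.imread('pics/top0.png')
def show(name,m,off,z,amin):
    for a,b in rects(m,off,amin):
        w=np.array([ray('top',*p,z)[:2] for p in b]);e=w[1]-w[0],w[2]-w[1]
        print(name,a,b.round(1).tolist(),'c',w.mean(0).round(4),[(round(np.linalg.norm(x)*1e3,1),round(np.degrees(np.arctan2(x[1],x[0])),1)) for x in e])
c=im[170:265,225:440]; show('rail',(c.min(2)>110).astype(np.uint8),[225,170],.03,200)
c=im[300:340,410:450]; show('grip',(c.max(2)<45).astype(np.uint8),[410,300],.074,20)
c=im[190:225,280:308]; show('stop',(c.max(2)<80).astype(np.uint8),[280,190],.034,30)
s=cv2.imread('pics/side0.png');c=s[185:215,375:410]
for a,b in rects((c.max(2)<45).astype(np.uint8),[375,185],20): print('side grip',b.mean(0),b.round(1).tolist(),ray('side',*b.mean(0),.062))
a=cv2.resize(im[175:260,230:440],None,fx=3.8,fy=3.8,interpolation=2);b=cv2.resize(im[300:340,405:455],None,fx=6,fy=6,interpolation=2)
o=np.zeros((580,800,3),np.uint8);o[:a.shape[0],:a.shape[1]]=a[:,:800];o[330:570,:300]=b;b=cv2.resize(s[180:240,370:420],None,fx=4,fy=4);o[330:570,320:520]=b;cv2.imwrite('pics/crop1.png',o)
E
```

```text
rail 4769.5 [[236.0, 218.0], [243.0, 179.6], [426.9, 213.0], [419.9, 251.3]] c [0.6462 0.0573] [(np.float64(68.0), np.float64(-10.9)), (np.float64(324.8), np.float64(-101.4))]
side grip [393.  200.5] [[386.0, 194.0], [400.0, 194.0], [400.0, 207.0], [386.0, 207.0]] [ 0.46463001 -0.10617069  0.062     ]
```

View pics/crop1.png

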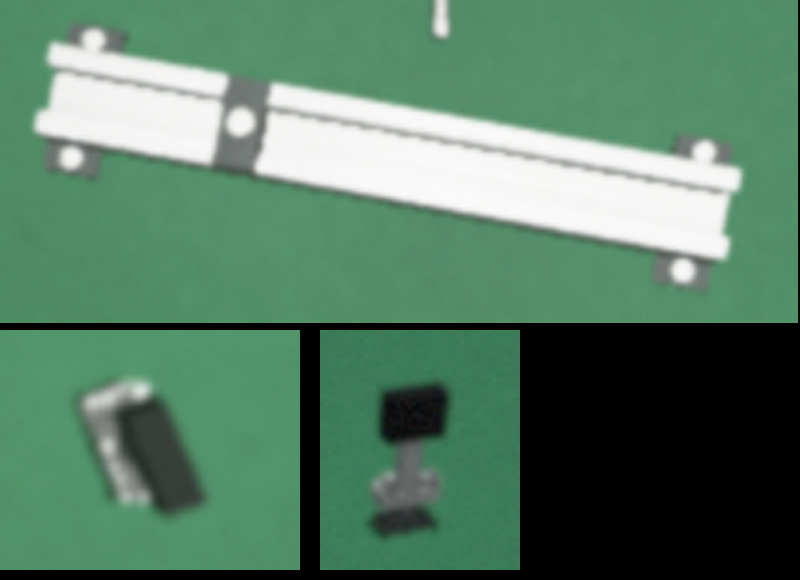

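Run:
```python
from h import *
im=cv2.imread('pics/top0.png')
P=lambda x,y:ray('top',230+x/3.8,175+y/3.8,.03)[:2]
tl,tr,br,bl=P(50,42),P(741,168),P(727,259),P(36,132)
print('rail c',(tl+tr+br+bl)/4,np.linalg.norm(tr-tl),np.linalg.norm(tl-bl)); d=(tl+bl-tr-br);print('yaw of +y',np.degrees(np.arctan2(d[1],d[0])))
print('stop',ray('top',230+241/3.8,175+124/3.8,.034))
c=im[300:340,405:455].astype(int); m=((c[:,:,1]-c[:,:,2]<40)&(c.max(2)<95)).astype(np.uint8)
for a,b in rects(m,[405,300],20):
    w=np.array([ray('top',*p,.074)[:2] for p in b]);e=w[1]-w[0],w[2]-w[1]
    print('grip',a,w.mean(0),[(np.linalg.norm(x)*1e3,np.degrees(np.arctan2(x[1],x[0]))) for x in e])
p=camera_params('wrist');print({k:np.round(v,4) if 'tool' in k else v for k,v in p.items()})
```

```text
rail c [0.64775511 0.05595478] 0.3210050224550515 0.04182406042847342
yaw of +y 78.48478548374881
stop [0.66058137 0.12247199 0.034     ]
grip 143.0 [ 0.46551098 -0.10268905] [(np.float64(15.477689695798375), np.float64(-64.6484415836711)), (np.float64(32.094927660667544), np.float64(-154.8080047165026))]
{'fx': 404.96186356357373, 'fy': 404.96186356357373, 'cx': 318.5385204337925, 'cy': 238.6766015120314, 'tool_from_camera': array([[-7.000e-04, -9.649e-01, -2.627e-01,  6.840e-02],
       [ 1.000e+00, -1.100e-03,  1.400e-03, -2.000e-04],
       [-1.600e-03, -2.627e-01,  9.649e-01, -1.447e-01],
       [ 0.000e+00,  0.000e+00,  0.000e+00,  1.000e+00]])}
```

```bash
python3 -m jog '[[[0.33,-0.77,0,1,1],[0.33,-0.77,0,1,1],[0.33,-0.77,0,1,1],[0.33,-0.77,0,1,1],[0.33,-0.77,0,1,1],[0.33,-0.77,0,1,1],[0.33,-0.77,0,1,1],[0.33,-0.77,0,1,1]]]' 30; python3 -c "
from h import *
print(sensors.get_obs()['q'])"
```

```text
time: 0.9
ee_pos: [0.3325, 0.2026, 0.2311]
tcp_rot: [-180.0, -0.0, -161.1]
wrist_force: [1.4, 0.0, 0.6]
opening: 0.0854
grasp_force: 0.0
[ 3.13604304e+01 -1.67915226e+01 -9.88645145e+00  9.69063705e+01
 -3.30223885e-03  1.24903703e+01]
```

```bash
python3 -m jog '[[[0.33,-0.77,0,0.32,1],[0.33,-0.77,0,0.32,1],[0.33,-0.77,0,0.32,1],[0.33,-0.77,0,0.32,1],[0.33,-0.77,0,0,1],[0.33,-0.77,0,0,1],[0.33,-0.77,0,0,1],[0.33,-0.77,0,0,1]]]'; python3 -m jog '[[[0,0,-0.8,0,1],[0,0,0,0,1]]]'
cat >> h.py <<'E'
from scipy.spatial.transform import Rotation as Ro
def wT():
    o=sensors.get_obs();T=np.eye(4);T[:3,:3]=Ro.from_euler('xyz',o['tcp_rot'],degrees=True).as_matrix();T[:3,3]=o['ee_pos'];return T
def wray(T,u,v,z):
    p=camera_params('wrist');C=T@np.array(p['tool_from_camera']);d=C[:3,:3]@[(u-p['cx'])/p['fx'],(v-p['cy'])/p['fy'],1]
    return C[:3,3]+d*(z-C[2,3])/d[2]
E
python3 - <<'E'
from h import *
T=wT();im=camera('wrist');cv2.imwrite('pics/w1.png',im);np.save('w1.npy',T);print(T.round(4))
m=(im.max(2)<60).astype(np.uint8)
for a,b in rects(m,[0,0],300):
    w=np.array([wray(T,*p,.074)[:2] for p in b]);e=w[1]-w[0],w[2]-w[1]
    print(a,b.round(0).tolist(),w.mean(0),[(np.linalg.norm(x)*1e3,np.degrees(np.arctan2(x[1],x[0]))) for x in e])
E
```

```text
time: 1.7
ee_pos: [0.4646, -0.1056, 0.231]
tcp_rot: [180.0, -0.0, -155.0]
wrist_force: [0.4, 0.8, 0.1]
opening: 0.0852
grasp_force: 0.0
time: 1.9
ee_pos: [0.4622, -0.1043, 0.1862]
tcp_rot: [179.7, -0.4, -155.1]
wrist_force: [-1.3, -0.6, -0.2]
opening: 0.0855
grasp_force: 0.0
[[-0.9069 -0.4213 -0.0083  0.4622]
 [-0.4213  0.9069  0.0019 -0.1043]
 [ 0.0067  0.0052 -1.      0.1862]
 [ 0.      0.      0.      1.    ]]
59278.0 [[-0.0, 301.0], [639.0, 301.0], [639.0, 479.0], [0.0, 479.0]] [ 0.57013777 -0.04953343] [(np.float64(438.38847367923796), np.float64(114.69860539446155)), (np.float64(154.3845676963946), np.float64(36.45597183767214))]
834.0 [[305.0, 260.0], [307.0, 209.0], [325.0, 210.0], [323.0, 261.0]] [ 0.46182567 -0.10480329] [(np.float64(34.17973215615535), np.float64(-157.89646717079407)), (np.float64(11.609776625875357), np.float64(112.37368278774913))]
```

View pics/w1.png

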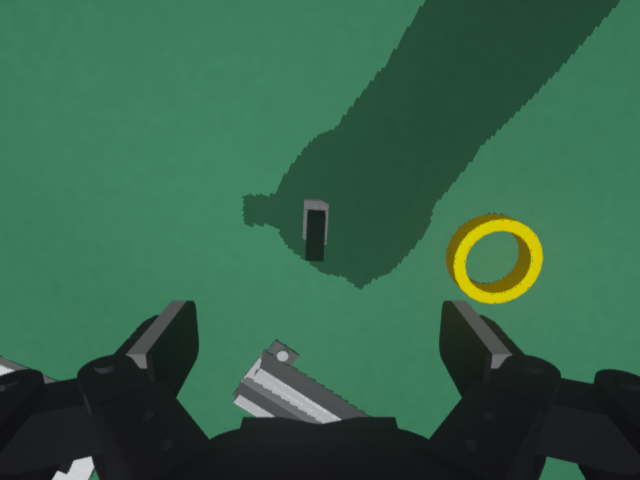

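Run:
```python
from h import *
T=wT();im=camera('wrist');print(sensors.get_obs()['ee_pos'],sensors.get_obs()['tcp_rot'])
c=im[190:280,280:350];m=(c.max(2)<60).astype(np.uint8)
for a,b in rects(m,[280,190],300):
    print(b.round(1).tolist()); s=b[np.argsort(b[:,1])];f=s[2:].mean(0)+[0,.5]
    F=wray(T,*f,.074);
    for ang in (22,25): print('far',F,'c',F[:2]-.015*np.array([np.cos(np.radians(ang)),np.sin(np.radians(ang))]))
ys,xs=np.nonzero(m);L=[];
for y in range(ys.min()+4,ys.max()-2):
    r=xs[ys==y]; L.append([r.mean()+280,y+190])
L=np.array(L);k=np.polyfit(L[:,1],L[:,0],1);W=[wray(T,np.polyval(k,v),v,.074) for v in(225,260)];d=W[1]-W[0];print('axis yaw',np.degrees(np.arctan2(d[1],d[0])))
```

```text
[ 0.46357809 -0.1034212   0.19125697] [ 1.79923757e+02 -8.60300965e-02 -1.54958736e+02]
[[304.8, 257.3], [307.3, 207.2], [325.1, 208.1], [322.6, 258.2]]
far [ 0.47817153 -0.09805194  0.074     ] c [ 0.46426377 -0.10367103]
far [ 0.47817153 -0.09805194  0.074     ] c [ 0.46457691 -0.10439121]
axis yaw 22.31482850312287
```

```bash
python3 -m jog '[[[0.02,-0.01,-0.6,-0.2,1],[0,0,-0.6,0,1],[0,0,-0.6,0,1],[0,0,-0.6,0,1],[0,0,-0.4,0,1],[0,0,0,0,1],[0,0,0,0,1]]]' ; python3 -m jog '[[[0,0,0,0,1],[0,0,0,0,0.3],[0,0,0,0,0.1],[0,0,0,0,0],[0,0,0,0,0],[0,0,0,0,0],[0,0,0,0,0],[0,0,0,0,0]]]' 60
```

```text
time: 2.7
ee_pos: [0.4662, -0.1038, 0.0534]
tcp_rot: [-179.9, 0.1, -155.9]
wrist_force: [0.6, -0.6, 1.0]
opening: 0.0851
grasp_force: 0.0
time: 3.5
ee_pos: [0.4653, -0.1043, 0.0514]
tcp_rot: [-180.0, -0.0, -156.0]
wrist_force: [-0.7, -0.3, 1.7]
opening: 0.0103
grasp_force: 62.3
```

```bash
python3 -m jog '[[[0,0,0,0,0.35],[0,0,0,0,0.35],[0,0,0,0,0.35],[0,0,-0.1,0,0.35],[0,0,0,0,0.35]]]'; python3 -m jog '[[[0,0,0,0,0],[0,0,0,0,0],[0,0,0,0,0],[0,0,0,0,0],[0,0,0,0,0]]]' 60; python3 -m jog '[[[0,0,0.4,0,0],[0,0,0.6,0,0],[0,0,0.6,0,0],[0,0,0.4,0,0],[0,0,0,0,0],[0,0,0,0,0]]]'
```

```text
time: 4.0
ee_pos: [0.4649, -0.1042, 0.0455]
tcp_rot: [180.0, -0.0, -156.0]
wrist_force: [-0.5, 0.1, 1.3]
opening: 0.0301
grasp_force: 0.0
time: 4.5
ee_pos: [0.4653, -0.1043, 0.0463]
tcp_rot: [-180.0, -0.0, -156.0]
wrist_force: [0.3, -0.3, 0.8]
opening: 0.0115
grasp_force: 60.4
time: 5.1
ee_pos: [0.4654, -0.1043, 0.1459]
tcp_rot: [-180.0, 0.0, -156.0]
wrist_force: [-0.6, 0.6, -1.3]
opening: 0.0112
grasp_force: 60.2
```

```bash
python3 -m jog '[[[0.31,0.18,0,1,0],[0.31,0.18,0,1,0],[0.31,0.18,0,1,0],[0.31,0.18,0,1,0],[0.31,0.18,0,1,0],[0.31,0.18,0,1,0],[0.31,0.18,0,1,0],[0.31,0.18,0,1,0]]]'; python3 -m jog '[[[0.31,0.18,0,1,0],[0.31,0.18,0,1,0],[0.31,0.18,0,0.9,0],[0,0,0,0,0],[0,0,0,0,0],[0,0,0,0,0]]]'
python3 - <<'E'
from h import *
T=wT();im=camera('wrist');cv2.imwrite('pics/w2.png',im);np.save('w2.npy',T);print(T.round(4));cv2.imwrite('pics/top2.png',camera('top'))
E
```

```text
time: 5.9
ee_pos: [0.5892, -0.0318, 0.1442]
tcp_rot: [179.9, -0.1, -115.8]
wrist_force: [0.6, -0.9, 0.5]
opening: 0.0113
grasp_force: 60.2
time: 6.5
ee_pos: [0.635, -0.0056, 0.1455]
tcp_rot: [179.9, -0.0, -101.5]
wrist_force: [0.6, -0.5, -1.0]
opening: 0.0109
grasp_force: 60.2
[[-2.002e-01 -9.798e-01 -1.400e-03  6.350e-01]
 [-9.798e-01  2.002e-01 -1.000e-04 -5.600e-03]
 [ 4.000e-04  1.400e-03 -1.000e+00  1.455e-01]
 [ 0.000e+00  0.000e+00  0.000e+00  1.000e+00]]
```

View pics/w2.png

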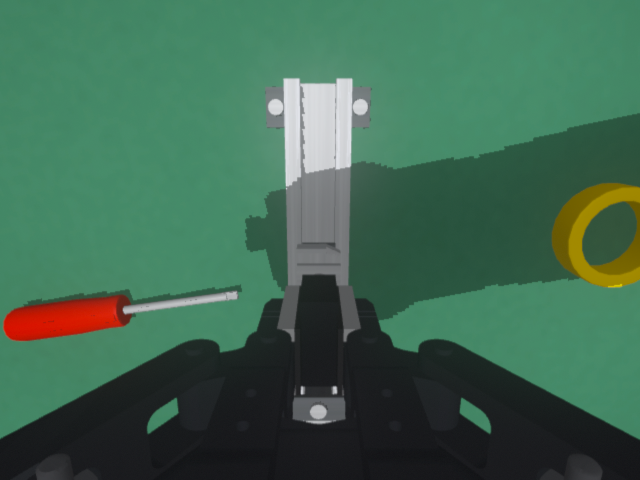

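The wrist view shows the rail's lips between u≈284 and 352, running up to its end at v≈79. The held nut's plate is at about (319,260) over the slot. The stop and its bolt are beyond, at (319,410).

Run:
```python
from h import *
T=np.load('w2.npy');im=cv2.imread('pics/w2.png').astype(int);S=im[:,:,1]-im[:,:,2]
L=[];R=[]
for v in list(range(130,160))+list(range(205,240)):
    g=S[v]<22; u=320
    a=u
    while g[a-1]:a-=1
    b=u
    while g[b+1]:b+=1
    L.append(wray(T,a-.5+.0,v,.03)[:2]);R.append(wray(T,b+.5,v,.03)[:2])
L=np.array(L);R=np.array(R)
print('width',np.median(np.linalg.norm(L-R,axis=1)))
for n,X in(('L',L),('R',R),('mid',(L+R)/2)):
    x=cv2.fitLine(X.astype(np.float32),cv2.DIST_HUBER,0,1e-5,1e-5).ravel();d=x[:2]*np.sign(x[1]);nrm=np.array([d[1],-d[0]])
    print(n,'yaw',np.degrees(np.arctan2(d[1],d[0])),'tcp offset along rail x (mm)',(T[:2,3]-x[2:])@nrm*1e3)
end=wray(T,318,79,.03)[:2];d=np.array([np.cos(np.radians(78.5)),np.sin(np.radians(78.5))])
print('end->tcp mm',(T[:2,3]-end)@d*1e3)
for v in(252,258,264,270): print(v,im[v,288:352:1,1].tolist())
```

```text
width 0.041435204245833926
L yaw 78.40634 tcp offset along rail x (mm) -19.319992110590782
R yaw 78.725815 tcp offset along rail x (mm) 22.35016848769021
mid yaw 78.3725 tcp offset along rail x (mm) 1.3242938410630463
end->tcp mm 94.58876724605646
252 [120, 122, 122, 122, 125, 126, 124, 122, 121, 120, 120, 120, 119, 120, 120, 119, 120, 119, 120, 120, 120, 120, 120, 120, 119, 119, 120, 119, 120, 120, 119, 120, 119, 119, 119, 119, 119, 118, 113, 116, 116, 116, 116, 117, 116, 116, 116, 115, 114, 111, 105, 99, 108, 122, 121, 120, 120, 119, 118, 118, 116, 90, 85, 85]
258 [121, 123, 122, 123, 125, 125, 124, 122, 122, 121, 122, 123, 124, 123, 122, 121, 121, 121, 121, 121, 121, 122, 123, 122, 121, 121, 121, 123, 124, 125, 124, 122, 121, 120, 119, 118, 117, 119, 121, 120, 120, 120, 121, 121, 123, 124, 123, 121, 120, 120, 121, 120, 121, 123, 121, 121, 119, 119, 119, 119, 110, 88, 84, 83]
264 [120, 123, 121, 122, 125, 126, 125, 122, 119, 99, 95, 95, 95, 95, 95, 94, 95, 94, 94, 93, 94, 93, 93, 94, 94, 93, 94, 94, 94, 94, 94, 93, 94, 93, 93, 92, 93, 93, 93, 93, 92, 93, 93, 93, 93, 93, 93, 92, 93, 92, 93, 94, 103, 120, 121, 120, 119, 120, 119, 119, 110, 88, 83, 83]
270 [120, 123, 122, 122, 124, 125, 125, 122, 121, 121, 122, 122, 121, 122, 122, 121, 121, 121, 121, 121, 121, 121, 121, 121, 121, 121, 121, 121, 121, 121, 121, 121, 121, 121, 121, 121, 121, 120, 121, 121, 121, 121, 121, 120, 121, 120, 120, 120, 120, 120, 120, 120, 120, 122, 121, 121, 119, 119, 119, 119, 103, 85, 83, 82]
```

```bash
python3 -m jog '[[[-0.014,0.003,-0.5,0,0],[0,0,-0.5,0,0],[0,0,-0.3,0,0],[0,0,0,0,0],[0,0,0,0,0],[0,0,0,0,0],[0,0,0,0,0]]]'
python3 - <<'E'
from h import *
T=wT();im=camera('wrist');cv2.imwrite('pics/w3.png',im);np.save('w3.npy',T);print(T.round(4))
cv2.imwrite('pics/w3c.png',cv2.resize(im[150:350,240:400],None,fx=3.7,fy=3,interpolation=2))
E
```

```text
time: 7.3
ee_pos: [0.6358, -0.0051, 0.0827]
tcp_rot: [-179.9, 0.0, -101.5]
wrist_force: [0.4, 0.7, -0.7]
opening: 0.0109
grasp_force: 60.2
[[-1.987e-01 -9.801e-01  2.000e-03  6.358e-01]
 [-9.801e-01  1.987e-01 -0.000e+00 -5.100e-03]
 [-4.000e-04 -2.000e-03 -1.000e+00  8.270e-02]
 [ 0.000e+00  0.000e+00  0.000e+00  1.000e+00]]
```

View pics/w3c.png

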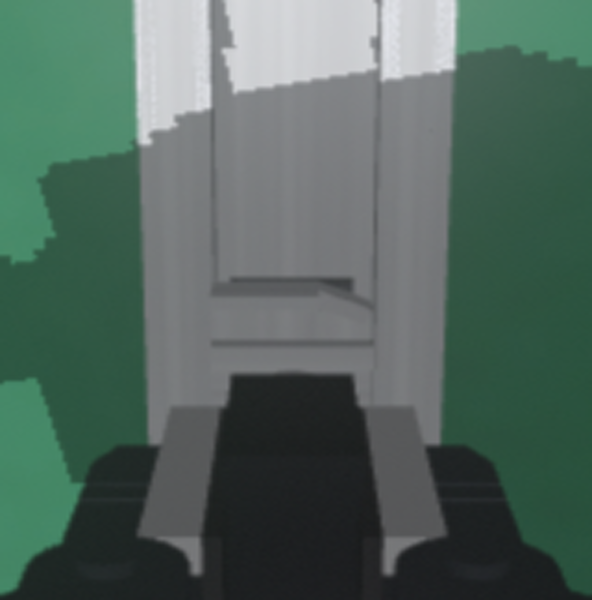

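The crop shows the nut plate, mid about 292.5, inside the slot between the lips, mid about 295.5. Shifting the nut about 0.4 mm towards rail -x centres it.

```bash
python3 -m jog '[[[-0.008,0.002,-0.1,0,0],[0,0,-0.1,0,0],[0,0,-0.1,0,0],[0,0,-0.06,0,0],[0,0,0,0,0],[0,0,0,0,0]]]'; python3 -m jog '[[[0,0,-0.06,0,0],[0,0,0,0,0]]]';  python3 -m jog '[[[0,0,-0.06,0,0],[0,0,0,0,0]]]'
```

```text
time: 7.95
ee_pos: [0.6347, -0.0051, 0.0632]
tcp_rot: [180.0, -0.0, -101.5]
wrist_force: [-0.4, -0.6, -1.5]
opening: 0.0107
grasp_force: 60.2
time: 8.15
ee_pos: [0.6347, -0.0051, 0.06]
tcp_rot: [180.0, -0.0, -101.5]
wrist_force: [-0.8, -0.6, -1.5]
opening: 0.0106
grasp_force: 60.2
time: 8.35
ee_pos: [0.6345, -0.005, 0.0568]
tcp_rot: [180.0, -0.0, -101.5]
wrist_force: [-0.3, -0.2, -0.6]
opening: 0.0109
grasp_force: 60.2
```

```bash
python3 -m jog '[[[0,0,-0.06,0,0],[0,0,-0.06,0,0],[0,0,0,0,0],[0,0,0,0,0]]]';  python3 -m jog '[[[0,0,-0.06,0,0],[0,0,-0.06,0,0],[0,0,0,0,0],[0,0,0,0,0]]]';  python3 -m jog '[[[0,0,-0.04,0,0],[0,0,0,0,0],[0,0,0,0,0]]]'
```

```text
time: 8.75
ee_pos: [0.6346, -0.005, 0.0511]
tcp_rot: [180.0, -0.0, -101.5]
wrist_force: [0.8, -0.4, -1.5]
opening: 0.011
grasp_force: 60.2
time: 9.15
ee_pos: [0.635, -0.005, 0.0458]
tcp_rot: [-179.9, 0.0, -101.5]
wrist_force: [-0.8, 0.3, 4.5]
opening: 0.0111
grasp_force: 61.0
time: 9.45
ee_pos: [0.6351, -0.005, 0.0439]
tcp_rot: [-179.9, 0.0, -101.5]
wrist_force: [-0.8, 0.6, 5.3]
opening: 0.0113
grasp_force: 61.2
```

```bash
python3 -m jog '[[[0,0,-0.05,0,0],[0,0,0,0,0],[0,0,0,0,0]]]';  python3 -m jog '[[[0,0,0,-1,0],[0,0,0,-1,0],[0,0,0,-1,0],[0,0,0,0,0]]]'
```

```text
time: 9.75
ee_pos: [0.6351, -0.005, 0.0417]
tcp_rot: [-179.9, 0.0, -101.5]
wrist_force: [-1.7, -0.1, 7.6]
opening: 0.0108
grasp_force: 61.5
time: 10.15
ee_pos: [0.6353, -0.005, 0.0419]
tcp_rot: [-179.9, 0.0, -116.6]
wrist_force: [0.2, 0.3, 7.1]
opening: 0.0109
grasp_force: 61.4
```

```bash
python3 -m jog '[[[0,0,0,-1,0],[0,0,0,-1,0],[0,0,0,-1,0],[0,0,0,-1,0],[0,0,0,-1,0],[0,0,0,-1,0],[0,0,0,0,0]]]';python3 -m jog '[[[0,0,0,-1,0],[0,0,0,-1,0],[0,0,0,-1,0],[0,0,0,-1,0],[0,0,0,-1,0],[0,0,0,-1,0],[0,0,0,-1,0],[0,0,0,0,0]]]';python3 -m jog '[[[0,0,0,-0.7,0],[0,0,0,-0.7,0],[0,0,0,-0.6,0],[0,0,0,0,0],[0,0,0,0,0]]]'; python3 -c "
from h import *
print(sensors.get_obs()['torque'])"
```

```text
time: 10.85
ee_pos: [0.6354, -0.0051, 0.0419]
tcp_rot: [-179.9, 0.1, -146.6]
wrist_force: [-0.5, -0.3, 7.6]
opening: 0.0109
grasp_force: 61.4
time: 11.65
ee_pos: [0.6354, -0.0051, 0.0419]
tcp_rot: [-180.0, 0.1, 178.4]
wrist_force: [-0.2, 0.5, 8.0]
opening: 0.011
grasp_force: 61.4
time: 12.15
ee_pos: [0.6354, -0.005, 0.0419]
tcp_rot: [180.0, 0.1, 168.5]
wrist_force: [-0.4, -0.9, 7.9]
opening: 0.011
grasp_force: 61.4
[-0.00984498  0.05743425 -0.03223423]
```

```bash
python3 -m jog '[[[0,0,0.05,0,0],[0,0,0,0,0],[0,0,0,0,0]]]';python3 -m jog '[[[0,0,0.03,0,0],[0,0,0,0,0],[0,0,0,0,0]]]';python3 -m jog '[[[0,0,0.024,0,0],[0,0,0,0,0],[0,0,0,0,0]]]'
```

```text
time: 12.45
ee_pos: [0.6353, -0.0051, 0.0442]
tcp_rot: [180.0, 0.1, 168.5]
wrist_force: [1.7, -0.5, 5.6]
opening: 0.0111
grasp_force: 61.2
time: 12.75
ee_pos: [0.6353, -0.005, 0.0453]
tcp_rot: [180.0, 0.1, 168.5]
wrist_force: [1.2, -0.5, 4.1]
opening: 0.0109
grasp_force: 61.1
time: 13.05
ee_pos: [0.635, -0.005, 0.0461]
tcp_rot: [180.0, 0.0, 168.5]
wrist_force: [3.3, 0.2, 4.5]
opening: 0.011
grasp_force: 60.9
```

```bash
python3 -m jog '[[[0.008,-0.002,0,0,0],[0,0,0,0,0],[0,0,0,0,0]]]';python3 -m jog '[[[0,0,0.02,0,0],[0,0,0,0,0],[0,0,0,0,0]]]';python3 -m jog '[[[0,0,0.01,0,0],[0,0,0,0,0],[0,0,0,0,0]]]'
```

```text
time: 13.35
ee_pos: [0.6351, -0.0051, 0.0459]
tcp_rot: [180.0, -0.0, 168.5]
wrist_force: [2.6, 0.2, 3.8]
opening: 0.011
grasp_force: 61.0
time: 13.65
ee_pos: [0.635, -0.0051, 0.0469]
tcp_rot: [180.0, -0.0, 168.5]
wrist_force: [3.0, 0.3, 3.6]
opening: 0.0112
grasp_force: 60.8
time: 13.95
ee_pos: [0.6351, -0.0051, 0.0473]
tcp_rot: [180.0, -0.0, 168.5]
wrist_force: [3.2, 1.0, 1.9]
opening: 0.0108
grasp_force: 60.6
```

```bash
python3 -m jog '[[[0.012,-0.002,0,0,0],[0,0,0,0,0],[0,0,0,0,0]]]';python3 -m jog '[[[0.01,-0.002,0.01,0,0],[0,0,0,0,0],[0,0,0,0,0]]]'; python3 -c "
from h import *
print(sensors.get_obs()['torque'])"
```

```text
time: 14.25
ee_pos: [0.6353, -0.0051, 0.0473]
tcp_rot: [-180.0, -0.1, 168.5]
wrist_force: [0.4, 0.8, 3.2]
opening: 0.0109
grasp_force: 60.7
time: 14.55
ee_pos: [0.6354, -0.0052, 0.0473]
tcp_rot: [-180.0, -0.1, 168.5]
wrist_force: [-3.9, 3.4, -1.0]
opening: 0.0108
grasp_force: 60.2
[ 0.56226185  0.87850337 -0.01923837]
```

```bash
python3 -m jog '[[[-0.006,0.002,-0.012,0,0],[0,0,0,0,0],[0,0,0,0,0]]]'; python3 -c "
from h import *
T=wT();print(sensors.get_obs()['torque'])
d=np.array([np.cos(np.radians(78.45)),np.sin(np.radians(78.45))])
g=np.array([.66058,.12247])-.0195*d;print('travel mm',(g-T[:2,3])@d*1e3,'lat',(g-T[:2,3])@[d[1],-d[0]]*1e3, d)
S=np.load('w2.npy');w=[wray(S,318.5,v,.034)[:2] for v in(400,419)];print([(x-T[:2,3])@d*1e3 for x in w])"
```

```text
time: 14.85
ee_pos: [0.6358, -0.0053, 0.0473]
tcp_rot: [-180.0, -0.0, 168.5]
wrist_force: [-3.3, 1.0, 0.7]
opening: 0.0106
grasp_force: 60.4
[0.25795413 0.77924813 0.0347627 ]
travel mm 110.66343780654462 lat -1.2831311824877436 [0.200223   0.97975035]
[np.float64(123.9466286140536), np.float64(140.4262340953322)]
```

```bash
python3 -m jog '[[[-0.006,0.001,0,0,0],[0.02,0.098,0,0,0],[0.02,0.098,0,0,0],[0.02,0.098,0,0,0],[0,0,0,0,0],[0,0,0,0,0]]]'; python3 -m jog '[[[0.02,0.098,0,0,0],[0.02,0.098,0,0,0],[0.02,0.098,0,0,0],[0.02,0.098,0,0,0],[0,0,0,0,0],[0,0,0,0,0]]]'
```

```text
time: 15.45
ee_pos: [0.6391, 0.0093, 0.0474]
tcp_rot: [-180.0, 0.1, 168.5]
wrist_force: [0.8, -2.5, -1.1]
opening: 0.011
grasp_force: 60.1
time: 16.05
ee_pos: [0.6427, 0.0291, 0.0474]
tcp_rot: [180.0, 0.0, 168.5]
wrist_force: [0.7, -3.2, -1.8]
opening: 0.011
grasp_force: 60.1
```

```bash
python3 -m jog '[[[0.02,0.098,-0.006,0,0],[0.02,0.098,0,0,0],[0.02,0.098,0,0,0],[0.02,0.098,0,0,0],[0.02,0.098,0,0,0],[0,0,0,0,0],[0,0,0,0,0]]]'; python3 -m jog '[[[0.02,0.098,0,0,0],[0.02,0.098,0,0,0],[0.02,0.098,0,0,0],[0.02,0.098,0,0,0],[0.02,0.098,0,0,0],[0,0,0,0,0],[0,0,0,0,0]]]'
```

```text
time: 16.75
ee_pos: [0.6479, 0.0546, 0.0473]
tcp_rot: [179.9, 0.0, 168.6]
wrist_force: [1.8, 2.5, 3.1]
opening: 0.0111
grasp_force: 60.6
time: 17.45
ee_pos: [0.6528, 0.0789, 0.0472]
tcp_rot: [179.9, 0.0, 168.6]
wrist_force: [0.7, 2.2, 4.3]
opening: 0.0111
grasp_force: 60.8
```

```bash
python3 -m jog '[[[0.02,0.098,0,0,0],[0.02,0.098,0,0,0],[0.02,0.098,0,0,0],[0,0,0,0,0],[0,0,0,0,0]]]'; python3 -m jog '[[[0.008,0.039,0,0,0],[0.008,0.039,0,0,0],[0,0,0,0,0],[0,0,0,0,0]]]'; python3 -m jog '[[[0.008,0.039,0,0,0],[0,0,0,0,0],[0,0,0,0,0]]]'
```

```text
time: 17.95
ee_pos: [0.6557, 0.0935, 0.0471]
tcp_rot: [179.9, 0.0, 168.6]
wrist_force: [-0.0, 0.4, 3.3]
opening: 0.0109
grasp_force: 60.8
time: 18.35
ee_pos: [0.6564, 0.0967, 0.0471]
tcp_rot: [180.0, -0.0, 168.5]
wrist_force: [0.3, -1.5, 3.7]
opening: 0.011
grasp_force: 60.8
time: 18.65
ee_pos: [0.6568, 0.0987, 0.0471]
tcp_rot: [180.0, -0.0, 168.5]
wrist_force: [-0.5, -3.2, 4.2]
opening: 0.0106
grasp_force: 60.8
```

```bash
python3 -m jog '[[[0.004,0.02,0,0,0],[0.004,0.02,0,0,0],[0,0,0,0,0],[0,0,0,0,0]]]'; python3 -m jog '[[[0.004,0.02,0,0,0],[0,0,0,0,0],[0,0,0,0,0]]]'; python3 -m jog '[[[0.002,0.01,0,0,0],[0,0,0,0,0],[0,0,0,0,0]]]'
```

```text
time: 19.05
ee_pos: [0.6572, 0.1008, 0.0471]
tcp_rot: [180.0, 0.0, 168.5]
wrist_force: [-0.1, -1.4, 2.6]
opening: 0.0108
grasp_force: 60.8
time: 19.35
ee_pos: [0.6574, 0.1017, 0.0471]
tcp_rot: [180.0, -0.0, 168.5]
wrist_force: [-0.4, -2.8, 3.5]
opening: 0.0111
grasp_force: 60.8
time: 19.65
ee_pos: [0.6575, 0.1022, 0.0471]
tcp_rot: [180.0, -0.0, 168.5]
wrist_force: [-0.2, -3.7, 3.2]
opening: 0.011
grasp_force: 60.8
```

```bash
for i in 1; do python3 -m jog '[[[0.002,0.01,0,0,0],[0.002,0.01,0,0,0],[0,0,0,0,0],[0,0,0,0,0]]]' | grep -E 'ee|wrist'; done; python3 -m jog '[[[0.002,0.01,0,0,0],[0,0,0,0,0],[0,0,0,0,0]]]'| grep -E 'ee|wrist'
```

```text
ee_pos: [0.6577, 0.1032, 0.0471]
wrist_force: [-0.7, -3.0, 2.8]
ee_pos: [0.6578, 0.1037, 0.0471]
wrist_force: [-0.4, -2.1, 3.7]
```

```bash
python3 -m jog '[[[0.002,0.01,0,0,0],[0.002,0.01,0,0,0],[0,0,0,0,0],[0,0,0,0,0]]]' | grep -E 'ee|wrist'; python3 -m jog '[[[0.002,0.01,0,0,0],[0,0,0,0,0],[0,0,0,0,0]]]'| grep -E 'ee|wrist';  python3 -m jog '[[[0.002,0.01,0,0,0],[0,0,0,0,0],[0,0,0,0,0]]]'| grep -E 'ee|wrist'
```

```text
ee_pos: [0.658, 0.1047, 0.0471]
wrist_force: [-0.7, -2.5, 3.5]
ee_pos: [0.6581, 0.105, 0.0471]
wrist_force: [-1.3, -3.7, 4.6]
ee_pos: [0.6581, 0.1051, 0.0471]
wrist_force: [-1.7, -5.6, 4.0]
```

Contact with the stop: motion has ended at y≈0.105 and the force is rising.

```bash
python3 -m jog '[[[0.002,0.01,0,0,0],[0,0,0,0,0],[0,0,0,0,0]]]'| grep -E 'ee|wrist';  python3 -m jog '[[[0.002,0.01,0,0,0],[0,0,0,0,0],[0,0,0,0,0]]]'| grep -E 'ee|wrist'
```

```text
ee_pos: [0.6581, 0.1052, 0.0471]
wrist_force: [-1.8, -8.4, 4.8]
ee_pos: [0.6581, 0.1053, 0.0471]
wrist_force: [-2.5, -9.8, 5.2]
```

```bash
python3 -m jog '[[[0.001,0.005,0,0,0],[0,0,0,0,0],[0,0,0,0,0],[0,0,0,0,0]]]'| grep -E 'ee|wrist';  python3 -m jog '[[[0,0,0,0,0],[0,0,0,0,0],[0,0,0,0,0],[0,0,0,0,0]]]'
```

```text
ee_pos: [0.6582, 0.1054, 0.0471]
wrist_force: [-2.4, -10.7, 5.8]
time: 22.75
ee_pos: [0.6581, 0.1054, 0.0471]
tcp_rot: [-179.8, -0.0, 168.5]
wrist_force: [-2.3, -9.8, 5.3]
opening: 0.0109
grasp_force: 61.2
```

```bash
python3 -m jog '[[[-0.005,-0.024,0.01,0,0],[0,0,0,0,0],[0,0,0,0,0]]]'| grep -E 'ee|wrist'; python3 -m jog '[[[0,0,0.008,0,0],[0,0,0,0,0],[0,0,0,0,0]]]'| grep -E 'ee|wrist'
```

```text
ee_pos: [0.6581, 0.1051, 0.0473]
wrist_force: [-1.7, -6.9, 1.9]
ee_pos: [0.6581, 0.1051, 0.0474]
wrist_force: [0.0, -5.8, 0.4]
```

```bash
python3 -m jog '[[[-0.002,-0.01,0,0,0],[0,0,0,0,0.15],[0,0,0,0,0.25],[0,0,0,0,0.35],[0,0,0,0,0.4],[0,0,0,0,0.4],[0,0,0,0,0.4]]]' 20; python3 -m jog '[[[0,0,0.2,0,0.4],[0,0,0.5,0,0.4],[0,0,0.6,0,0.4],[0,0,0.6,0,0.4],[0,-0.5,0.5,0,0.4],[0,-0.8,0,0,0.4],[0,0,0,0,0.4],[0,0,0,0,0.4]]]'
python3 - <<'E'
from h import *
T=wT();im=camera('wrist');t=camera('top');s=camera('side')
o=np.zeros((600,800,3),np.uint8);o[:300,:400]=cv2.resize(im,(400,300));o[:300,400:]=cv2.resize(t[150:270,230:390],(400,300));o[300:,:400]=cv2.resize(s[200:350,210:410],(400,300));np.save('w4.npy',T);cv2.imwrite('pics/w4.png',im)
o[300:,400:]=cv2.resize(im[100:340,160:480],(400,300));cv2.imwrite('pics/end.png',o)
E
```

```text
time: 24.05
ee_pos: [0.6582, 0.1053, 0.0481]
tcp_rot: [180.0, 0.0, 168.5]
wrist_force: [0.3, 0.0, 0.2]
opening: 0.0338
grasp_force: 0.0
time: 24.85
ee_pos: [0.6582, 0.0395, 0.1686]
tcp_rot: [180.0, 0.0, 168.4]
wrist_force: [0.4, 0.9, 0.7]
opening: 0.034
grasp_force: 0.0
```

View pics/end.png

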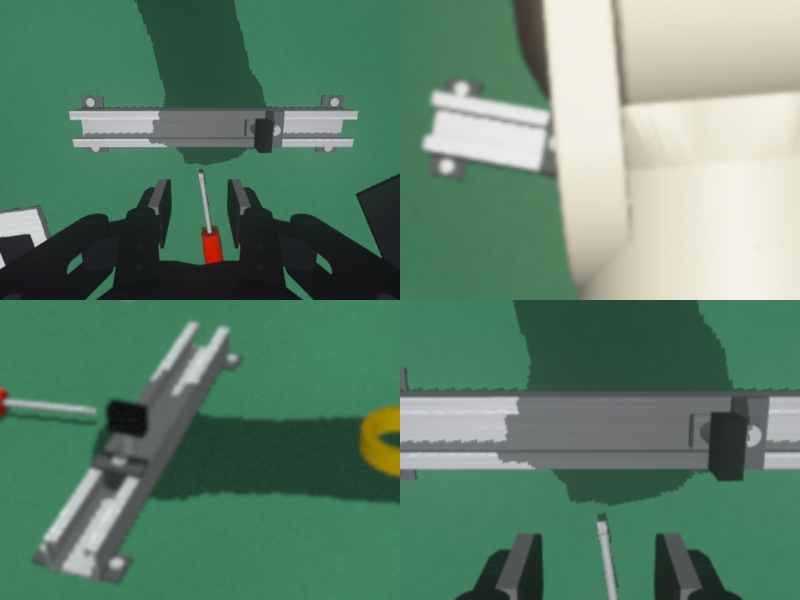

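Run:
```python
from h import *
T=np.load('w4.npy');im=cv2.imread('pics/w4.png');c=im[170:260,380:460];m=(c.max(2)<50).astype(np.uint8)
for a,b in rects(m,[380,170],150):
    w=np.array([wray(T,*p,.075)[:2] for p in b]);print(a,b.round(1).tolist(),w.round(4).tolist(),w.mean(0))
    e=w[1]-w[0],w[2]-w[1];print([(np.linalg.norm(x)*1e3,np.degrees(np.arctan2(x[1],x[0]))) for x in e])
```

```text
1215.0 [[406.5, 242.7], [408.6, 189.3], [435.4, 190.3], [433.4, 243.7]] [[0.6683, 0.0929], [0.6361, 0.0988], [0.6399, 0.1143], [0.6723, 0.1089]] [0.65413964 0.10372491]
[(np.float64(32.78260999504509), np.float64(169.56099012917352)), (np.float64(15.9251412568829), np.float64(76.17983387574942))]
```

The nut sits crosswise and locked against the stop. Its axis measures y≈0.1057, against 0.105 at contact, and the robot is clear of it.

```bash
python3 -c "
from workcell import ticket
print(ticket.job_done())"
```

```text
the job is handed in; nothing more can be done
None
```

The nut is locked crosswise in the rail against the stop plate, pressed home at about 10 N for just under a second and released; the job was handed in at about 25 s, and the only verdict shown was that it was received.

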